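# Load a sample tube into the latched reader

### The arm

A 6-joint arm with a two-finger parallel gripper is mounted at the origin on a cart in front of the work surface, level with it; the furniture and walls round the work are solid. World frame = base frame: x ahead of the robot, y to its left, z up, the work surface at z = 0. Lengths are in mm, angles in rad, forces in N, time in s.
With the tool pointing down it reaches from about 375 to 825 mm from the base axis. Payload 5.5 kg.
Tool frame: the origin (TCP) lies midway between the tips of the shut fingers; the grasp point (between the pads) lies 19 mm behind it (arm.grasp_offset is the distance from the TCP to the grasp point, in mm); z points along the fingers, x is the direction in which the jaws open and shut, and the axes are right-handed (so a half turn about z gives the same grasp; the last joint's range is limited). The gripper opens to 85 mm and grips with 20 to 120 N. Pads are 22 mm wide; open, the fingers measure 114 mm over their backs; the gripper's body (76 mm by 85 mm) begins 54 mm behind the grasp point. The pads swing forward as they close: fully open they stand 13 mm farther back than shut.
Start: joints at [-1.14, 0.314, -0.047, 1.21, 0, 1.571], TCP at [250.555, -545.176, 231.299] pointing down, gripper open.
Joint ranges: [-2.67, 2.67], [-0.69, 1.73], [-1.03, 1.25], [-2.08, 2.16], [-1.42, 1.45], [-3.14, 3.14]. Speed limits (rad/s): [2.39, 2.39, 3.01, 3.14, 3.14, 3.14].

### API

Orientations are given as a rotation vector (axis times angle).
In Python, from cell import arm gives the robot as it stands.
- The arm moves only by the shell command python3 -m inch 'ROWS'. ROWS is a JSON object of lists of equal length, an entry for each row: "hand": the opening, from 0 (shut) to 1 (fully open); "slide": the shift along the world's x, y, z in m, a list of three; "delta_rot": the turn, a rotation vector about the world's x, y, z in degrees, a list of three. A call has 1 to 10 rows; each row is the pose to reach, as a shift and turn from the pose commanded when the call began; what a row does not reach only later rows make up. A row lasts 1/12 s, in which the tool goes at most 41.7 mm and 7.16 degrees, less where a joint would pass 70% of its speed; a pose out of reach is approached as far as the arm can. A call with a gripper value outside its range is refused whole. The fingers move at their own pace and stop on an object; the grip force is fixed at half the most. Time passes only in rows, so rows that repeat a pose let the fingers close. It gives the time, the measured TCP pose, the force and the opening at its end, in the units of the state.
- arm.read_state(): the state, without advancing time (a new reading comes with each control period).
- arm.capture(name): name is "scene" or "top" or "wrist"; returns the picture (400x640x3 uint8, red, green, blue); there is no depth.
- arm.get_calibration(name): a dict with "intrinsics" (3x3 intrinsics, pixels), "world_to_cam" (4x4, takes a point from world to camera coordinates). Camera axes: x right, y down, z forward; pixel columns grow to the right and rows downward; lengths in mm; the calibration is good to about 2 mm. A picture is of the moment at which its call begins: read the wrist's pose just before it. get_calibration takes no time and is no camera call; for the wrist camera it gives the pose at the moment of the call.
- arm.hand_in(): hands the job in, once; it reports no verdict.
The state is a dict: "t": time; "joint_positions": joint angles; "joint_velocities": joint speeds; "effort": joint torques, N m; "position": TCP position; "eef_rot": TCP orientation; "contact_force": force on the tool from outside, world axes, zero at the start; "wrist_torque": the same for the moment, N m; "opening": opening from 0.0 (shut) to 1.0 (fully open).
Only numpy, scipy, OpenCV 4.12 (cv2) and the standard library are available. Lean on these libraries where they do the work, as an engineer would, in place of code of your own. Each camera call takes 0.05 s, during which the arm holds its last target.

### The job

Slide the reader's thumb latch aside so that its sprung cover swings open, and lay the sample tube lengthwise in the cradle inside, either way round. Then swing the cover down and press it until the latch holds it shut; leave the other things on the bench where they are.

Things in the scene. Friction and masses are not known exactly. Their poses are not given: they have to be found in the camera images.
- reader: Beige bench sample reader, 146 (x) x 122 (y) x 56 mm high, fixed to the worktop. Origin at the centre of its underside; its x points from the front (latch deck, the robot's side) to the rear (hinge), y to the left, z up. The front 42 mm (x -73 to -31 mm) is a flat deck at height 56 mm with the latch; behind it is the open chamber, inside x -31 to +65 mm, y -55 to +55 mm, floor at height 16 mm, rim at 56 mm, covered by the grey cover.
- latch (a joint): Black thumb latch on the deck, m of travel: 0 = home (holds the cover), grows as it slides to the reader's +y (left), stop at 0.012. It lets go of the cover at about 0.006. A spring pushes it home (1.5 N at 0, 3.3 N at 0.012). Its tab is the only part to push.
- latch_tab (a point): Centre of the top of the latch's tab, 73 mm above the worktop; the tab is 12 mm along x, 18 mm along y, and stands 17 mm above the deck. Moves with the latch; axes as the reader's. From the tab's rear face a thin black nose, up to 15 mm above the deck, reaches 12 mm back over a lip of the cover.
- cover (a joint): Grey hinged cover, rad: 0 = shut, 2.1 = fully open (leaning back past upright). A damped spring swings it all the way open in about 1 s once the latch lets go (about 1.5 N at its front edge when nearly shut, under 1.5 N while open) and holds it there; it does not stay shut unless latched. When latched it reads 0 to 0.02. Pressing its front part down with 7 to 8 N makes the lip push the latch aside and snap home under its nose.
- cover_edge (a point): Middle of the front edge of the cover, on its outer (upper) face; 104 mm from the hinge axis and 6 mm to the outer side of it. The cover is a flat plate 104 mm x 122 mm (along y), 6 mm thick, with a lip 13 mm wide sticking out 9 mm beyond the edge, 2 to 16 mm to the right of the middle. The point's axes turn with the cover: as the reader's when shut, z out of the outer face.
- cover_hinge (a point): Middle of the cover's hinge axis, which runs along the reader's y, at the rear rim, 72 mm behind the reader's origin and 56 mm up. Axes as the reader's.
- cradle (a point): Middle of the cradle in the chamber: where the tube's axis comes to lie, 36 mm above the worktop, 19 mm behind the reader's origin, 20 mm below the rim. Axes as the reader's. The cradle is two grey V-shaped ribs, 4 mm thick, centred 22 mm either side of this point along y and reaching 7 mm above it; the V runs along y and is about 28 mm wide at the top. Between the ribs the chamber is clear down to its floor, 20 mm below this point.
- tube_mid (a point): Centre of the sample tube, which lies on the worktop: 86 mm long (along its own y), round barrel 12 mm in diameter, six-sided cap 17 mm wide and 14 mm thick on the last 17 mm at its -y end; weight about 20 g. The point lies on the tube's axis half-way along, 7 mm above the worktop; z up.
- marker_mid (a point): Centre of a black marker pen, 135 mm long (its own y), 12 mm thick, a bystander lying near the tube; to be left alone.
- tray_mid (a point): Centre of a blue clay tray, 30 x 85 (its own y) x 14 mm, a bystander lying near the tube; to be left alone.

How it is judged (in metres and radians):
On the way, in this order (a step that is already met when the one before it is completed fails the run):
1. the thumb latch has been slid aside (value of joint latch above 0.004 m).
2. the cover has swung open (value of joint cover above 1.5 rad), for 0.2 s.
3. the tube lies released in the cradle with the cover still open (value of joint cover above 0.8 rad and x of tube_mid in the frame of cradle between -0.006 and 0.006 m and z of tube_mid in the frame of cradle between -0.005 and 0.005 m and contact force between the fingers and tube below 0.1 N), for 0.2 s.
At the end, for the whole second after the job is handed in: The cover is shut (under 0.04 rad) and held by the latch, which is back home (within 3 mm); the sample tube lies at rest in both ribs of the cradle, either way round: its centre within 6 mm across, 16 mm along and 5 mm in height of the cradle point, its axis within 0.12 rad of the cradle's (value of joint cover below 0.04 rad and value of joint latch below 0.003 m and x of tube_mid in the frame of cradle between -0.006 and 0.006 m and y of tube_mid in the frame of cradle between -0.016 and 0.016 m and z of tube_mid in the frame of cradle between -0.005 and 0.005 m and angle between the y axis of tube_mid and the y axis of cradle, either way round below 0.12 rad and linear speed of tube below 0.02 m/s); the robot touches nothing.
It fails at once if the marker pen or the clay tray is pushed more than 30 mm away (distance of any of marker_mid, tray_mid from where it was at the start of the episode above 0.03 m).
It also fails if it takes over 72 s, if anything falls off the work surface, if the arm or the gripper's body presses on something with over 40 N, if the wrist force passes 120 N, or if a joint passes its speed limit or range.

## Working session

There is one attempt and no reset: what is moved stays moved. The work goes in short steps, Python scripts to look and compute and a shell command to move; the robot and the scene stay as the last step left them, time stands still between calls to the robot, and variables do not carry over. Pictures are saved under pics/ and viewed, and the job is handed in when it is done.

```bash
ls; mkdir -p pics
python3 - <<'E'
from cell import arm
import cv2
print(arm.read_state())
for n in("scene","top"):
    im=arm.capture(n); cv2.imwrite(f"pics/{n}0.png",im[:,:,::-1]); c=arm.get_calibration(n); print(n,c)
E
```

```text
pics
{'t': 0.0, 'joint_positions': array([-1.13997104e+00,  3.14218130e-01, -4.80676629e-02,  1.21020899e+00,
       -2.71515848e-05,  1.57080409e+00]), 'joint_velocities': array([-1.57546711e-04, -4.43542480e-04,  6.62669689e-05, -2.40858974e-04,
       -4.83481135e-04,  8.37828456e-04]), 'effort': array([ 6.00650878e-06, -5.39593649e+01,  3.39747369e+01,  1.90900255e-02,
        9.16415138e-05, -9.37550304e-07]), 'position': array([ 250.32334205, -544.65228397,  230.44430834]), 'eef_rot': array([-2.64417484e+00,  1.69479334e+00,  2.26852430e-03]), 'contact_force': array([-0.24602732, -0.65616177, -0.7241349 ]), 'wrist_torque': array([ 0.04241085, -0.00029634,  0.007396  ]), 'opening': 1.0020238819560658}
scene {'intrinsics': array([[413.01082705,   0.        , 323.75489371],
       [  0.        , 413.01082705, 205.94013038],
       [  0.        ,   0.        ,   1.        ]]), 'world_to_cam': array([[ 7.09856160e-01, -7.04344168e-01, -1.87718825e-03,
        -3.91593200e+02],
       [-5.30349485e-01, -5.32742225e-01, -6.59480967e-01,
         2.50554013e+02],
       [ 4.63501516e-01,  4.69132193e-01, -7.51718917e-01,
         7.22624006e+02],
       [ 0.00000000e+00,  0.00000000e+00,  0.00000000e+00,
         1.00000000e+00]])}
top {'intrinsics': array([[433.68583448,   0.        , 312.55696466],
       [  0.        , 433.68583448, 205.0995356 ],
       [  0.        ,   0.        ,   1.        ]]), 'world_to_cam': array([[-2.02490434e-02, -9.99265992e-01,  3.25185057e-02,
        -8.59928479e+01],
       [-9.97601158e-01,  1.80404452e-02, -6.68316631e-02,
         4.80579958e+02],
       [ 6.61959598e-02, -3.37937762e-02, -9.97234213e-01,
         9.34996052e+02],
       [ 0.00000000e+00,  0.00000000e+00,  0.00000000e+00,
         1.00000000e+00]])}
```

View pics/top0.png

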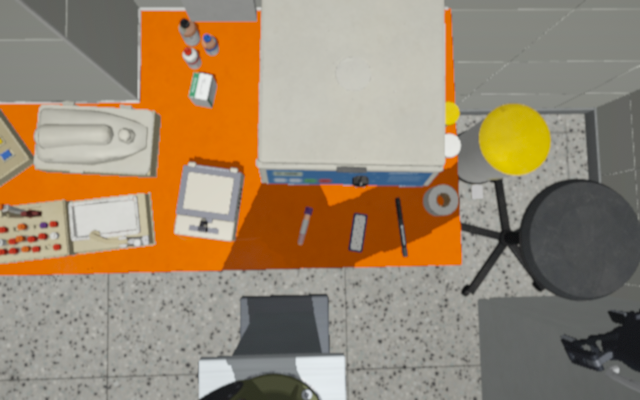

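View pics/scene0.png

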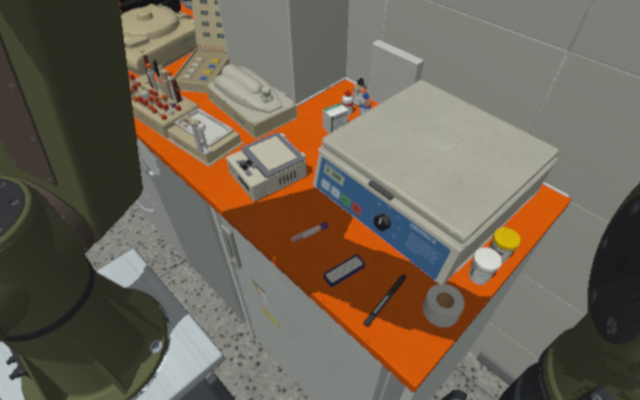

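The top view shows the reader near (208,200) with its latch at (205,225). The tube is near (305,226), the tray near (357,232) and the marker near (401,226). I'll enlarge these for measuring.

```bash
cat > h.py <<'E'
import numpy as np, cv2
from cell import arm
def ray(c,uv):
    K=c["intrinsics"];M=c["world_to_cam"];R=M[:3,:3];t=M[:3,3]
    o=-R.T@t; d=R.T@np.linalg.solve(K,np.array([uv[0],uv[1],1.])); return o,d
def onplane(c,uv,z):
    o,d=ray(c,uv); return o+d*(z-o[2])/d[2]
def tri(c1,u1,c2,u2):
    o1,d1=ray(c1,u1);o2,d2=ray(c2,u2)
    A=np.stack([d1,-d2],1);s=np.linalg.lstsq(A,o2-o1,rcond=None)[0]
    p=o1+d1*s[0];q=o2+d2*s[1];return (p+q)/2,np.linalg.norm(p-q)
def proj(c,p):
    M=c["world_to_cam"];q=c["intrinsics"]@(M[:3,:3]@np.asarray(p,float)+M[:3,3]);return q[:2]/q[2]
E
python3 - <<'E'
import cv2
im=cv2.imread('pics/top0.png')
a=im[150:260,165:265];cv2.imwrite('pics/top0r.png',cv2.resize(a,None,fx=5,fy=5,interpolation=cv2.INTER_CUBIC))
a=im[190:265,280:420];cv2.imwrite('pics/top0t.png',cv2.resize(a,None,fx=5,fy=5,interpolation=cv2.INTER_CUBIC))
im=cv2.imread('pics/scene0.png')
a=im[120:260,215:345];cv2.imwrite('pics/sc0r.png',cv2.resize(a,None,fx=4,fy=4,interpolation=cv2.INTER_CUBIC))
E
```

```text
(no output)
```

View pics/top0r.png

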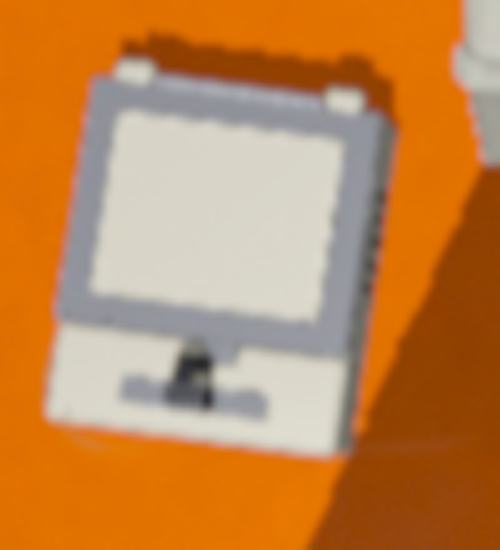

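View pics/top0t.png

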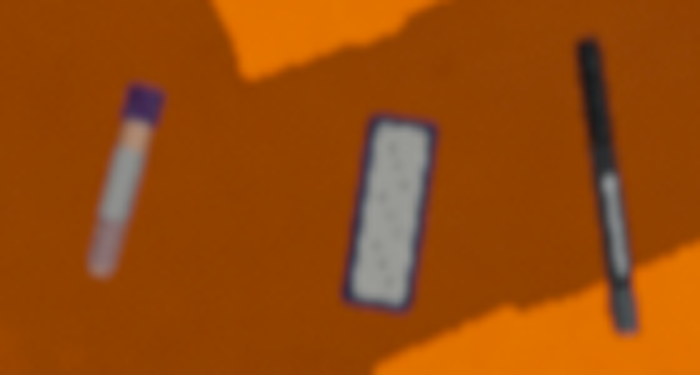

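View pics/sc0r.png

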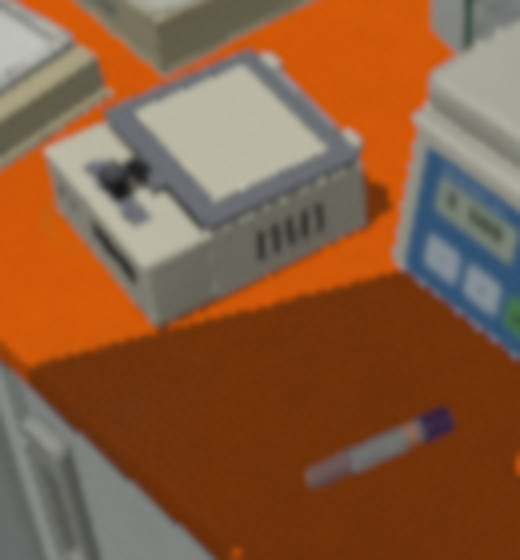

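Run:
```python
from h import *
c=arm.get_calibration("top");s=arm.get_calibration("scene")
f=lambda x,y,ox=165,oy=150,k=5:((x+.5)/k-.5+ox,(y+.5)/k-.5+oy)
P={}
for n,xy,z in[("coverFL",(55,318),60),("coverFR",(340,358),60),("deckFL",(45,417),56),("deckFR",(338,453),56),("coverRL",(95,73),60),("coverRR",(380,112),60),("lipL",(205,358),60),("tab",(195,385),73)]:
    P[n]=onplane(c,f(*xy),z);print(n,P[n].round(1))
print(np.linalg.norm((P["deckFL"]-P["deckFR"])),np.degrees(np.arctan2(*(P["deckFL"]-P["deckFR"])[[0,1]])))
print(np.linalg.norm((P["coverFL"]-P["coverFR"])),np.degrees(np.arctan2(*(P["coverFL"]-P["coverFR"])[[0,1]])))
g=lambda x,y:f(x,y,215,120,4)
print("scene deckFL",onplane(s,g(46,152),56),"FR",onplane(s,g(150,262),56))
print("tri FL",tri(c,f(45,417),s,g(46,152)),"FR",tri(c,f(338,453),s,g(150,262)))
# tube by mask
im=cv2.imread('pics/top0.png');hsv=cv2.cvtColor(im,cv2.COLOR_BGR2HSV)
roi=np.zeros(im.shape[:2],np.uint8);roi[200:252,290:325]=1
m=((hsv[...,1]<150)|(hsv[...,0]>25)).astype(np.uint8)*roi
cs,_=cv2.findContours(m,cv2.RETR_EXTERNAL,cv2.CHAIN_APPROX_NONE);k=max(cs,key=cv2.contourArea)
print(cv2.minAreaRect(k))
t=lambda x,y:f(x,y,280,190)
a=onplane(c,t(147,85),7);b=onplane(c,t(101,276),7);print("tube cap,end",a,b,np.linalg.norm(a-b),(a+b)/2)
g2=lambda x,y:f(x,y,215,120,4)
a=onplane(s,g2(449,418),7);b=onplane(s,g2(308,478),7);print("scene tube",a,b,np.linalg.norm(a-b),(a+b)/2)
for n,x,y in[("tray",391,214),("pen",607,186)]:print(n,onplane(c,t(x,y),7))
```

```text
coverFL [464.3 190.7  60. ]
coverFR [445.5  73.3  60. ]
deckFL [423.5 195.9  56. ]
deckFR [406.   75.1  56. ]
coverRL [566.6 174.2  60. ]
coverRR [548.3  55.8  60. ]
lipL [446.5 129.1  60. ]
tab [435.1 130.4  73. ]
122.12473437845688 8.196324854062995
118.92378188348094 9.123191728113547
scene deckFL [421.76605679 193.40006416  56.        ] FR [409.06950875  79.60468136  56.        ]
tri FL (array([423.50750624, 196.87038639,  52.67180502]), np.float64(0.06780295744673191)) FR (array([406.00758077,  74.20802464,  62.17250041]), np.float64(0.24862378628537735))
((304.4706115722656, 225.61766052246094), (7.518604278564453, 38.80569839477539), 14.03624439239502)
tube cap,end [476.34473652 -87.58082551   7.        ] [392.33642424 -65.63086513   7.        ] 86.82855114084533 [434.34058038 -76.60584532   7.        ]
scene tube [475.74911733 -86.14084507   7.        ] [394.3853957  -62.32266994   7.        ] 84.77830302324652 [435.06725652 -74.23175751   7.        ]
tray [ 417.02900891 -194.7315405     7.        ]
pen [ 427.53115882 -291.67135296    7.        ]
```

```bash
cat >> h.py <<'E'
from scipy.spatial.transform import Rotation as Ro
def st():
    s=arm.read_state();R=Ro.from_rotvec(s["eef_rot"]).as_matrix()
    print("t",round(s["t"],2),"pos",s["position"].round(1),"tool x az",round(np.degrees(np.arctan2(R[1,0],R[0,0])),1),"z",R[:,2].round(3),"q",s["joint_positions"].round(2),"F",s["contact_force"].round(1),"op",round(float(s["opening"]),3));return s
E
python3 - <<'E'
from h import *
st();c=arm.get_calibration("top");s=arm.get_calibration("scene")
w=arm.get_calibration("wrist");print(w["intrinsics"][0,0],(-w["world_to_cam"][:3,:3].T@w["world_to_cam"][:3,3]).round(1),w["world_to_cam"][:3,:3].round(2))
# centrifuge front-left upper corner
print("centrifuge lid FL/ base", tri(c,(258,160),s,(320,155)), onplane(c,(262,181),0),onplane(c,(258,160),150))
E
```

```text
t 0.1 pos [ 250.3 -544.7  230.5] tool x az -65.3 z [-0.001  0.001 -1.   ] q [-1.14  0.31 -0.05  1.21 -0.    1.57] F [ 0.3  0.9 -0.2] op 1.0
288.04659627077154 [ 310.7 -516.6  372.8] [[ 0.42 -0.91 -0.  ]
 [-0.88 -0.4   0.26]
 [-0.24 -0.11 -0.97]]
centrifuge lid FL/ base (array([565.65676851,  19.76158323,  83.91221033]), np.float64(8.711898740383814)) [536.0570198   16.23436337   0.        ] [557.56659401  11.00248994 150.        ]
```

```bash
python3 -m inch '{"hand":[0,0,0,0,0,0,0,0,0,0],"slide":[[0.02,0.03,0],[0.04,0.06,0],[0.06,0.09,0],[0.08,0.12,0],[0.10,0.15,0],[0.11,0.18,0],[0.12,0.21,0],[0.13,0.24,0],[0.14,0.26,0],[0.15,0.28,0]],"delta_rot":[[0,0,7],[0,0,14],[0,0,21],[0,0,28],[0,0,35],[0,0,42],[0,0,49],[0,0,56],[0,0,63],[0,0,70]]}'; python3 -c "from h import *;st()"
```

```text
t: 0.93
position: [400.6, -263.4, 231.1]
eef_rot: [-3.138, -0.139, 0.001]
contact_force: [0.4, -0.4, 0.3]
opening: 0.0
t 0.93 pos [ 400.6 -263.4  231.1] tool x az 5.1 z [-0.001  0.    -1.   ] q [-0.58  0.09 -0.33  1.16  0.    0.9 ] F [ 0.4 -0.4  0.3] op 0.0
```

```bash
python3 -m inch '{"hand":[0,0,0,0,0,0,0,0,0,0],"slide":[[0.0,0.03,0],[0.0,0.06,0],[0.01,0.09,0],[0.01,0.12,0],[0.01,0.16,0],[0.01,0.2,0],[0.01,0.24,0],[0.01,0.28,-0.02],[0.01,0.32,-0.04],[0.01,0.35,-0.06]],"delta_rot":[[0,0,7],[0,0,14],[0,0,21],[0,0,28],[0,0,35],[0,0,42],[0,0,49],[0,0,56],[0,0,63],[0,0,70]]}'; python3 -m inch '{"hand":[0,0,0],"slide":[[0,0,-0.02],[0,0,-0.02],[0,0,-0.02]],"delta_rot":[[0,0,6],[0,0,6],[0,0,6]]}'
python3 - <<'E'
from h import *
st()
for n in("wrist","top"):
    c=arm.get_calibration(n);im=arm.capture(n);cv2.imwrite(f"pics/{n}1.png",im[:,:,::-1]);np.savez(f"pics/{n}1",**c)
a=cv2.imread('pics/top1.png')[140:260,165:285];cv2.imwrite('pics/top1r.png',cv2.resize(a,None,fx=5,fy=5,interpolation=cv2.INTER_CUBIC))
E
```

```text
t: 1.77
position: [410.8, 86.6, 171.6]
eef_rot: [2.491, 1.913, 0.003]
contact_force: [0.6, 0.9, 0.0]
opening: 0.001
t: 2.02
position: [409.2, 84.3, 150.8]
eef_rot: [-2.396, -2.031, 0.005]
contact_force: [0.9, -0.6, -0.2]
opening: 0.001
t 2.02 pos [409.2  84.3 150.8] tool x az 80.6 z [-0.003 -0.001 -1.   ] q [ 0.2   0.03 -0.58  0.96 -0.    0.37] F [ 0.9 -0.6 -0.2] op 0.001
```

View pics/wrist1.png

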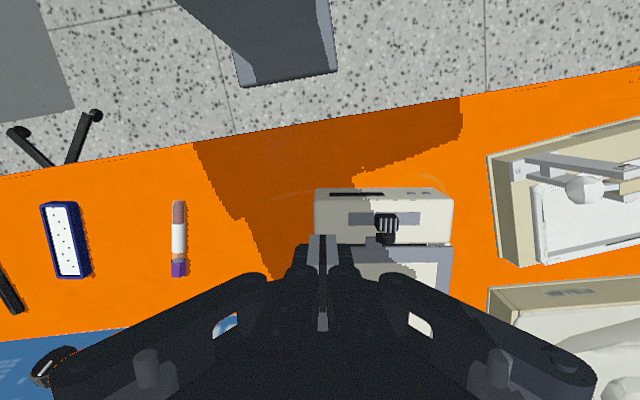

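View pics/top1r.png

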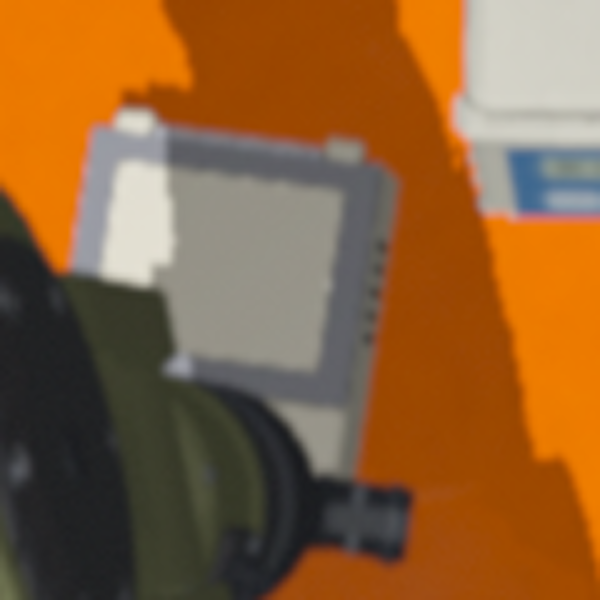

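Wrist view: the latch tab's top is at about (386,220), the reader's front deck edge runs from (317,190) to (447,188), and the tube runs from (179,201) to (179,276). I'll measure from an enlargement.

Run:
```python
import cv2
im=cv2.imread('pics/wrist1.png')
a=im[180:280,300:460];cv2.imwrite('pics/w1r.png',cv2.resize(a,None,fx=5,fy=5,interpolation=cv2.INTER_CUBIC))
a=im[190:290,20:220];cv2.imwrite('pics/w1t.png',cv2.resize(a,None,fx=4,fy=4,interpolation=cv2.INTER_CUBIC))
```

```text
(no output)
```

View pics/w1r.png

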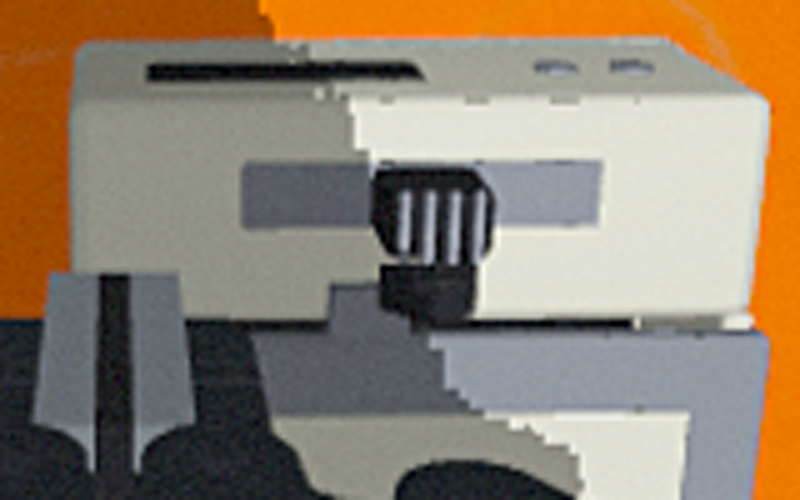

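View pics/w1t.png

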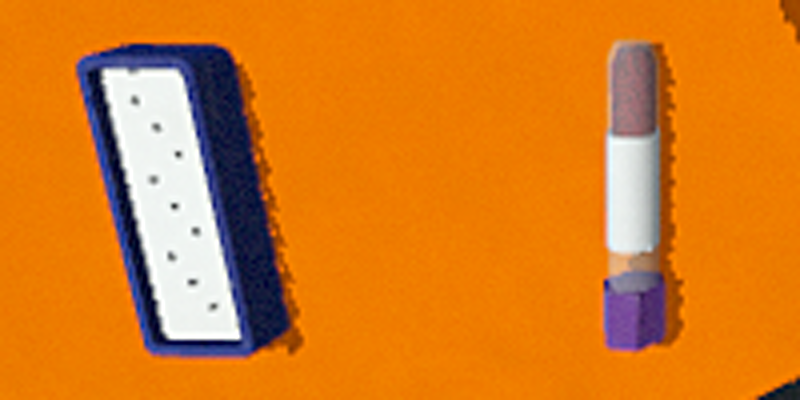

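Run:
```python
from h import *
c=dict(np.load('pics/wrist1.npz'))
f=lambda x,y,ox=300,oy=180,k=5:((x+.5)/k-.5+ox,(y+.5)/k-.5+oy)
P={}
for n,xy,z in[("deckFR",(74,98),56),("deckFL",(768,96),56),("coverFL",(768,332),62),("lipR front",(330,285),60),("tabFL",(492,170),73),("tabFR",(373,170),73),("tabRR",(378,262),73),("tabRL",(485,262),73),("noseRR",(380,310),71)]:
    P[n]=onplane(c,f(*xy),z);print(n,P[n].round(1))
e=P["deckFL"]-P["deckFR"];print(np.linalg.norm(e),np.degrees(np.arctan2(-e[0],e[1])))
th=np.arctan2(-e[0],e[1]);ex=np.array([np.cos(th),np.sin(th)]);ey=np.array([-np.sin(th),np.cos(th)])
O=(P["deckFL"]+P["deckFR"])[:2]/2+73*ex;print("O",O,"ex",ex)
for n in P:print(n,"local",((P[n][:2]-O)@ex).round(1),((P[n][:2]-O)@ey).round(1))
t=lambda x,y:f(x,y,20,190,4)
a=onplane(c,t(634,347),7);b=onplane(c,t(634,42),7);print("tube cap,end",a,b,np.linalg.norm(a-b),(a+b)/2,np.degrees(np.arctan2(*(a-b)[[1,0]])))
s=arm.read_state();print("TCP proj",proj(c,s["position"]), "local",((s["position"][:2]-O)@ex).round(1),((s["position"][:2]-O)@ey).round(1))
```

```text
deckFR [405.   78.8  56. ]
deckFL [424.  195.3  56. ]
coverFL [464.5 190.7  62. ]
lipR front [444.3 117.1  60. ]
tabFL [423.4 144.   73. ]
tabFR [420.3 125.2  73. ]
tabRR [436.  124.2  73. ]
tabRL [438.9 141.4  73. ]
noseRR [445.4 123.8  71. ]
117.99115990727117 -9.249255406067745
O [486.53858664 125.30596983] ex [ 0.98699846 -0.16072974]
deckFR local -73.0 -59.0
deckFL local -73.0 59.0
coverFL local -32.3 61.0
lipR front local -40.4 -14.9
tabFL local -65.3 8.3
tabFR local -65.4 -10.7
tabRR local -49.7 -9.2
tabRL local -49.6 8.2
noseRR local -40.4 -8.1
tube cap,end [479.61745097 -88.76013715   7.        ] [395.33773054 -63.27804957   7.        ] 88.04776011897545 [437.47759075 -76.01909336   7.        ] -16.822762876757754
TCP proj [320.34264113 254.23867718] local -67.8 -53.1
```

```bash
python3 -m inch '{"hand":[0,0,0,0,0,0,0],"slide":[[0.015,0.024,0],[0.015,0.024,-0.03],[0.015,0.024,-0.06],[0.015,0.024,-0.075],[0.015,0.024,-0.087],[0.015,0.024,-0.087],[0.015,0.024,-0.087]],"delta_rot":[[0,0,0],[0,0,0],[0,0,0],[0,0,0],[0,0,0],[0,0,0],[0,0,0]]}'
python3 - <<'E'
from h import *
st()
c=arm.get_calibration("wrist");im=arm.capture("wrist");cv2.imwrite("pics/w2.png",im[:,:,::-1])
E
```

```text
t: 2.7
position: [426.3, 107.5, 65.4]
eef_rot: [2.398, 2.03, 0.001]
contact_force: [0.6, 0.5, 0.6]
opening: 0.001
t 2.7 pos [426.3 107.5  65.4] tool x az 80.5 z [ 0.  0. -1.] q [ 0.25  0.16 -0.66  0.75 -0.    0.41] F [0.6 0.5 0.6] op 0.001
```

View pics/w2.png

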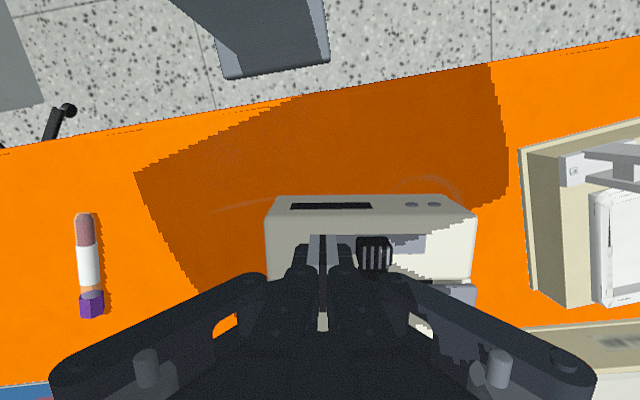

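The fingers stand just to the right of the tab at (372,255). Next I push towards the reader's +y.

```bash
python3 -m inch '{"hand":[0,0,0,0,0,0],"slide":[[-0.001,0.002,0],[-0.001,0.004,0],[0,0.006,0],[0,0.008,0],[0,0.01,0],[0,0.012,0]],"delta_rot":[[0,0,0],[0,0,0],[0,0,0],[0,0,0],[0,0,0],[0,0,0]]}'; python3 -m inch '{"hand":[0,0,0],"slide":[[0,0.002,0],[0,0.004,0],[0,0.004,0]],"delta_rot":[[0,0,0],[0,0,0],[0,0,0]]}'
python3 - <<'E'
from h import *
st()
im=arm.capture("wrist");cv2.imwrite("pics/w3.png",im[:,:,::-1])
E
```

```text
t: 3.25
position: [426.5, 120.6, 65.1]
eef_rot: [2.393, 2.033, 0.002]
contact_force: [1.7, -2.5, 2.8]
opening: 0.003
t: 3.5
position: [426.0, 124.6, 64.7]
eef_rot: [2.394, 2.033, 0.001]
contact_force: [1.0, -3.9, 2.3]
opening: 0.004
t 3.5 pos [426.  124.6  64.7] tool x az 80.7 z [ 0.001 -0.    -1.   ] q [ 0.29  0.17 -0.65  0.75 -0.    0.45] F [ 1.  -3.9  2.3] op 0.004
```

View pics/w3.png

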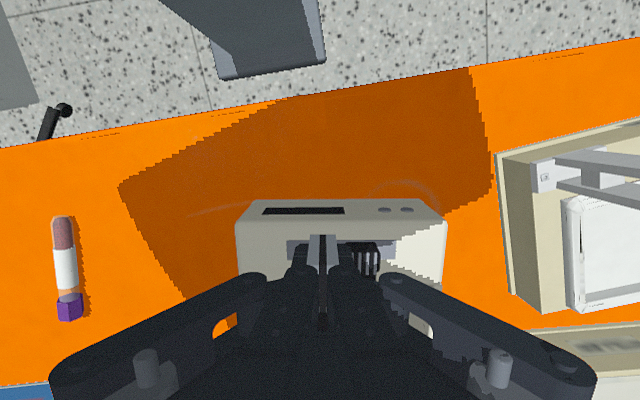

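The tab now touches the fingers and the y force is about 4 N. Grey cover is no longer visible to the right of the fingers, so I'll hold here and check the scene view.

```bash
python3 -m inch '{"hand":[0,0,0,0,0,0],"slide":[[0,0.001,0],[0,0.001,0],[0,0.001,0],[0,0.001,0],[0,0.001,0],[0,0.001,0]],"delta_rot":[[0,0,0],[0,0,0],[0,0,0],[0,0,0],[0,0,0],[0,0,0]]}'
python3 - <<'E'
from h import *
st()
im=arm.capture("scene")[:,:,::-1];cv2.imwrite("pics/s4.png",cv2.resize(im[60:260,150:400],None,fx=3,fy=3))
E
```

```text
t: 4.05
position: [425.5, 125.4, 64.5]
eef_rot: [2.395, 2.034, -0.0]
contact_force: [1.6, -3.1, 2.7]
opening: -0.0
t 4.05 pos [425.5 125.4  64.5] tool x az 80.7 z [-0. -0. -1.] q [ 0.29  0.17 -0.65  0.75 -0.    0.45] F [ 1.6 -3.1  2.7] op -0.0
```

View pics/s4.png

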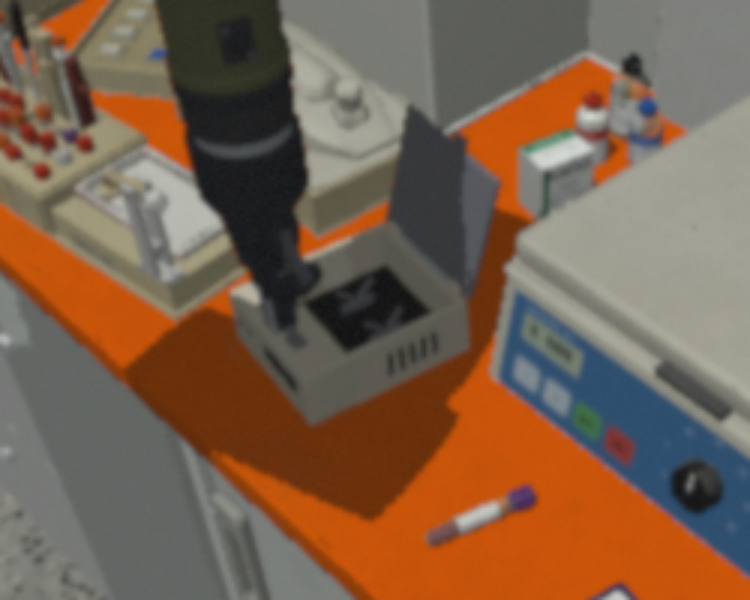

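The scene view shows the cover open, leaning back, with the two V ribs visible in the chamber. I'll back off the latch and go to the tube.

```bash
python3 -m inch '{"hand":[0,0,0,0,0.5,0.5,0.5,0.5,0.5,0.5],"slide":[[-0.002,-0.012,0],[-0.002,-0.016,0.02],[-0.002,-0.018,0.06],[0,-0.03,0.09],[0.002,-0.07,0.09],[0.004,-0.11,0.09],[0.006,-0.15,0.09],[0.006,-0.19,0.09],[0.006,-0.2,0.09],[0.006,-0.2,0.09]],"delta_rot":[[0,0,0],[0,0,0],[0,0,0],[0,0,0],[0,0,-3],[0,0,-6],[0,0,-6],[0,0,-6],[0,0,-6],[0,0,-6]]}'
python3 - <<'E'
from h import *
st()
c=arm.get_calibration("wrist");im=arm.capture("wrist");cv2.imwrite("pics/w5.png",im[:,:,::-1]);np.savez("pics/w5",**c)
E
```

```text
t: 4.93
position: [430.4, -76.6, 154.0]
eef_rot: [-2.501, -1.899, 0.0]
contact_force: [-0.1, 0.4, -0.8]
opening: 0.502
t 4.93 pos [430.4 -76.6 154. ] tool x az 74.4 z [-0.001  0.001 -1.   ] q [-0.18  0.06 -0.54  0.97  0.    0.1 ] F [-0.1  0.4 -0.8] op 0.502
```

View pics/w5.png

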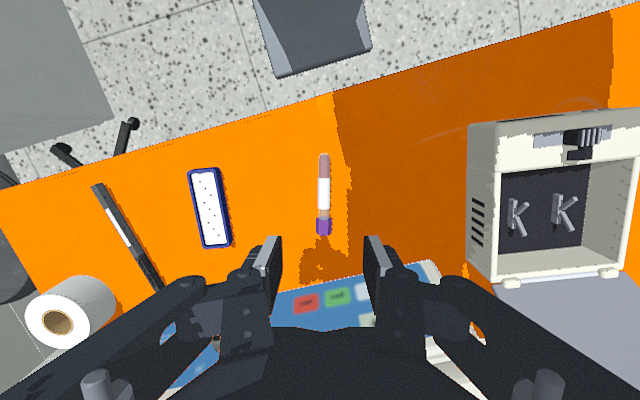

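The wrist view shows the tube from (324,154) to (324,235), well between the fingers. The open chamber has ribs near (518,217) and (565,211), and I'll measure both from enlargements.

Run:
```python
import cv2
im=cv2.imread('pics/w5.png')
a=im[145:245,290:360];cv2.imwrite('pics/w5t.png',cv2.resize(a,None,fx=6,fy=6,interpolation=cv2.INTER_CUBIC))
a=im[100:290,460:640];cv2.imwrite('pics/w5r.png',cv2.resize(a,None,fx=3,fy=3,interpolation=cv2.INTER_CUBIC))
```

```text
(no output)
```

View pics/w5t.png

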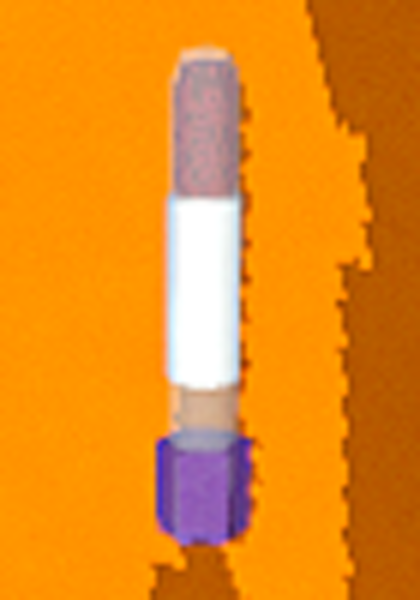

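View pics/w5r.png

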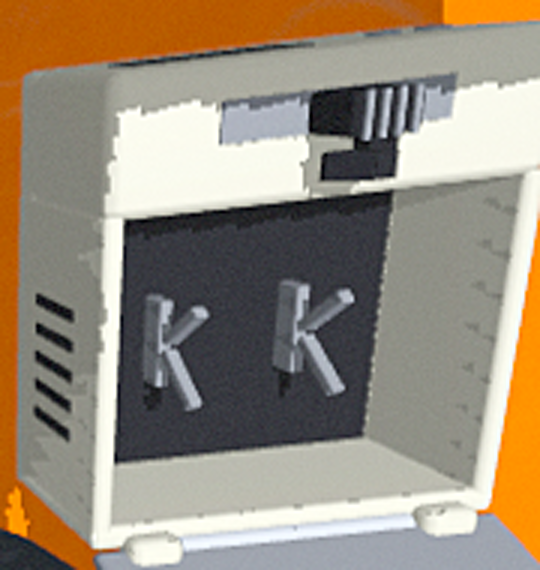

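Run:
```python
from h import *
c=dict(np.load('pics/w5.npz'))
f=lambda x,y,ox=290,oy=145,k=6:((x+.5)/k-.5+ox,(y+.5)/k-.5+oy)
a=onplane(c,f(204,540),6);b=onplane(c,f(204,50),7);print("tube cap,end",a,b,np.linalg.norm(a-b),(a+b)/2,np.degrees(np.arctan2(*(a-b)[[1,0]])))
d=onplane(c,f(204,436),7);print("capstart",d,np.linalg.norm(d-b))
l=onplane(c,f(170,280),7);r=onplane(c,f(241,280),7);print("label w",np.linalg.norm(l-r),(l+r)/2)
g=lambda x,y:f(x,y,460,100,3)
th=np.radians(-9);ex=np.array([np.cos(th),np.sin(th)]);ey=np.array([-np.sin(th),np.cos(th)]);O=np.array([486.5,124.7])
for n,xy,z in[("rib1 front top",(199,312),43),("rib1 rear top",(192,404),43),("rib1 V",(172,346),30),("rib2 front",(347,295),43),("rib2 rear",(333,390),43),("rib2 V",(308,333),30),("chFR",(124,218),56),("chRR",(113,522),56),("chFL",(534,172),56),("chRL",(484,494),56)]:
    p=onplane(c,g(*xy),z);print(n,p.round(1),"local",((p[:2]-O)@ex).round(1),((p[:2]-O)@ey).round(1))
```

```text
tube cap,end [479.26566849 -87.87836275   6.        ] [395.1653937  -64.47719931   7.        ] 87.30103475532052 [437.21553109 -76.17778103   6.5       ] -15.54939180062032
capstart [460.03176863 -82.53015861   7.        ] 67.33168597450894
label w 12.198887687044007 [432.957536   -74.72756557   7.        ]
rib1 front top [485.8 102.   43. ] local 2.8 -22.5
rib1 rear top [515.5  97.2  43. ] local 33.0 -22.7
rib1 V [501.1 100.8  30. ] local 18.1 -21.3
rib2 front [492.5 145.7  43. ] local 2.6 21.7
rib2 rear [522.6 140.   43. ] local 33.3 20.7
rib2 V [508.4 143.4  30. ] local 18.7 21.9
chFR [446.4  76.1  56. ] local -32.0 -54.3
chRR [540.8  62.   56. ] local 63.4 -53.5
chFL [464.  186.9  56. ] local -31.9 57.9
chRL [561.8 172.5  56. ] local 66.9 59.0
```

```bash
python3 -m inch '{"hand":[0.5,0.5,0.5,0.5,0.5,0.5,0.5,0.5],"slide":[[0.002,0.0015,-0.03],[0.002,0.0015,-0.07],[0.002,0.0015,-0.1],[0.002,0.0015,-0.12],[0.002,0.0015,-0.135],[0.002,0.0015,-0.145],[0.002,0.0015,-0.149],[0.002,0.0015,-0.149]],"delta_rot":[[0,0,0],[0,0,0],[0,0,0],[0,0,0],[0,0,0],[0,0,0],[0,0,0],[0,0,0]]}'
python3 - <<'E'
from h import *
st()
im=arm.capture("wrist");cv2.imwrite("pics/w6.png",im[:,:,::-1])
E
```

```text
t: 5.65
position: [432.2, -71.4, 4.6]
eef_rot: [-2.494, -1.907, 0.002]
contact_force: [0.4, 0.1, -0.3]
opening: 0.5
t 5.65 pos [432.2 -71.4   4.6] tool x az 74.8 z [-0.003  0.001 -1.   ] q [-0.16  0.25 -0.72  0.6   0.    0.1 ] F [ 0.4  0.1 -0.3] op 0.5
```

View pics/w6.png

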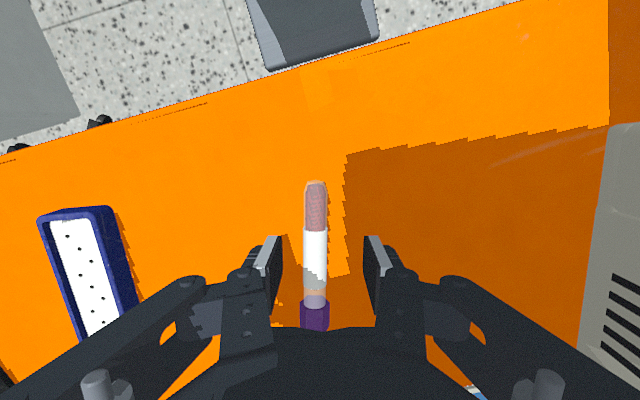

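The tube lies between the pads, slightly left of centre at (315,270). I'll shift 3 mm and close.

```bash
python3 -m inch '{"hand":[0.5,0.5,0,0,0,0,0,0],"slide":[[0,-0.003,0],[0,-0.003,0],[0,-0.003,0],[0,-0.003,0],[0,-0.003,0],[0,-0.003,0],[0,-0.003,0],[0,-0.003,0]],"delta_rot":[[0,0,0],[0,0,0],[0,0,0],[0,0,0],[0,0,0],[0,0,0],[0,0,0],[0,0,0]]}'; python3 -m inch '{"hand":[0,0,0,0,0],"slide":[[0,0,0.03],[0,0,0.06],[0,0,0.1],[0,0,0.14],[0,0,0.16]],"delta_rot":[[0,0,0],[0,0,0],[0,0,0],[0,0,0],[0,0,0]]}'
python3 - <<'E'
from h import *
st()
im=arm.capture("wrist");cv2.imwrite("pics/w7.png",im[:,:,::-1])
E
```

```text
t: 6.37
position: [434.0, -76.2, 6.1]
eef_rot: [2.497, 1.905, 0.001]
contact_force: [-0.6, 0.2, 5.7]
opening: 0.108
t: 6.78
position: [435.3, -76.4, 170.1]
eef_rot: [2.495, 1.903, 0.006]
contact_force: [0.9, -0.5, -0.3]
opening: 0.11
t 6.78 pos [435.3 -76.4 170.1] tool x az 74.7 z [ 0.005 -0.001 -1.   ] q [-0.17  0.05 -0.51  1.    0.    0.09] F [ 0.9 -0.5 -0.3] op 0.11
```

View pics/w7.png

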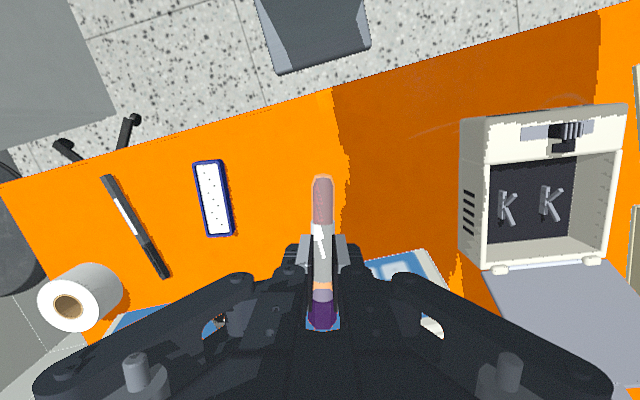

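Run:
```python
from h import *
im=cv2.imread('pics/w7.png')
a=im[165:345,280:365];cv2.imwrite('pics/w7t.png',cv2.resize(a,None,fx=4,fy=4,interpolation=cv2.INTER_CUBIC))
s=st();c=arm.get_calibration("wrist");R=Ro.from_rotvec(s["eef_rot"]).as_matrix()
for h in(0,5,10):  # height of tube axis behind the TCP
  for m in(0,4):
    f=lambda y,dz=0:proj(c,s["position"]+R@np.array([0,y+m,-h-dz])).round(1)
    print(h,m,"end-",f(-43),"end+",f(43),"capstart+",f(26,8.5),"label?",f(26))
```

```text
t 6.83 pos [437.1 -76.7 172.4] tool x az 74.7 z [ 0.009 -0.002 -1.   ] q [-0.17  0.05 -0.51  1.01  0.    0.09] F [ 1.6 -1.2  2.7] op 0.108
0 0 end- [320.5 170. ] end+ [320.9 318.6] capstart+ [320.7 301.5] label? [320.8 292.5]
0 4 end- [320.6 177.9] end+ [320.9 324.5] capstart+ [320.7 308.1] label? [320.8 298.7]
5 0 end- [320.5 171.6] end+ [320.8 324.4] capstart+ [320.7 307.4] label? [320.8 297.7]
5 4 end- [320.5 179.8] end+ [320.8 330.5] capstart+ [320.7 314.1] label? [320.8 304.1]
10 0 end- [320.4 173.3] end+ [320.8 330.7] capstart+ [320.6 313.5] label? [320.7 303.2]
10 4 end- [320.4 181.8] end+ [320.8 336.9] capstart+ [320.6 320.4] label? [320.7 309.8]
```

View pics/w7t.png

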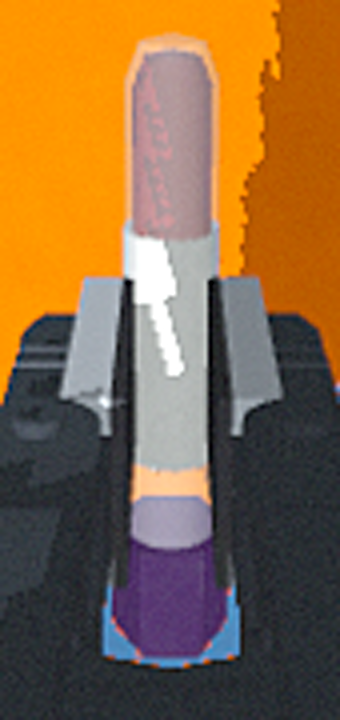

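The tube is held at the label. Its axis is about level with the TCP and its middle about 2 mm towards the cap. I'll turn it −84° and carry it to the cradle.

```bash
python3 -m inch '{"hand":[0,0,0,0,0,0,0,0,0,0],"slide":[[0,0.02,0],[0,0.04,0],[0,0.06,0],[0,0.08,0],[0,0.1,0],[0,0.12,0],[0,0.14,0],[0.005,0.16,0],[0.01,0.18,0],[0.01,0.2,0]],"delta_rot":[[0,0,-7],[0,0,-14],[0,0,-21],[0,0,-28],[0,0,-35],[0,0,-42],[0,0,-49],[0,0,-56],[0,0,-63],[0,0,-70]]}'; python3 -m inch '{"hand":[0,0,0,0,0,0],"slide":[[0.015,0,0],[0.03,0,0],[0.045,0,-0.01],[0.06,0,-0.02],[0.06,0,-0.04],[0.06,0,-0.04]],"delta_rot":[[0,0,-7],[0,0,-13.5],[0,0,-13.5],[0,0,-13.5],[0,0,-13.5],[0,0,-13.5]]}'
python3 - <<'E'
from h import *
st()
im=arm.capture("wrist");cv2.imwrite("pics/w8.png",im[:,:,::-1])
im=arm.capture("scene")[:,:,::-1];cv2.imwrite("pics/s8.png",cv2.resize(im[60:260,150:400],None,fx=3,fy=3))
E
```

```text
t: 7.67
position: [444.1, 125.0, 165.4]
eef_rot: [-3.139, -0.119, -0.001]
contact_force: [0.6, -1.3, -0.4]
opening: 0.114
t: 8.17
position: [501.8, 123.3, 122.1]
eef_rot: [3.131, -0.242, -0.008]
contact_force: [-0.5, -0.5, -0.1]
opening: 0.106
t 8.17 pos [501.8 123.3 122.1] tool x az -8.8 z [-0.005 -0.001 -1.   ] q [ 0.24  0.24 -0.41  0.93  0.    1.97] F [-0.5 -0.5 -0.1] op 0.106
```

View pics/w8.png

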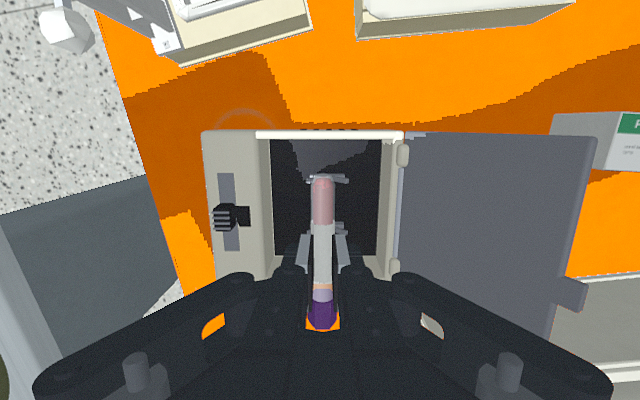

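View pics/s8.png

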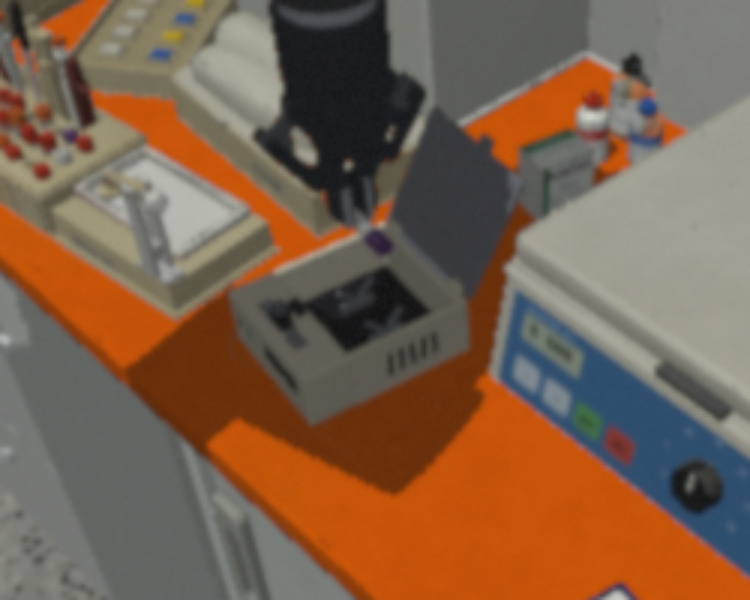

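Run:
```python
from h import *
s=st();c=arm.get_calibration("wrist")
im=arm.capture("wrist")[:,:,::-1];cv2.imwrite('pics/w8r.png',cv2.resize(im[160:280,270:380],None,fx=6,fy=5,interpolation=cv2.INTER_CUBIC));np.savez("pics/w8",**c)
```

```text
t 8.27 pos [502.2 123.5 124.8] tool x az -8.8 z [-0.003 -0.001 -1.   ] q [ 0.24  0.23 -0.41  0.93  0.    1.97] F [ 0.3  0.5 -0.5] op 0.102
```

View pics/w8r.png

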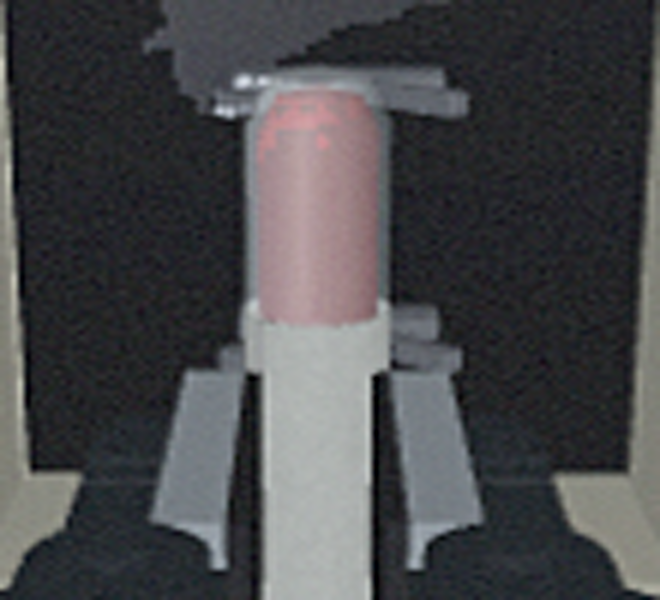

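Run:
```python
from h import *
c=dict(np.load('pics/w8.npz'))
th=np.radians(-9);ex=np.array([np.cos(th),np.sin(th)]);ey=np.array([-np.sin(th),np.cos(th)])
f=lambda x,y:((x+.5)/6-.5+270,(y+.5)/5-.5+160)
for a,b in[((210,103),(468,103)),((217,357),(463,357))]:
    p=onplane(c,f(*a),43);q=onplane(c,f(*b),43);m=(p+q)/2;d=m[:2]-np.array([502.2,123.5]);print(p.round(1),q.round(1),np.linalg.norm(p-q),m.round(1),"from tcp local",d@ex,d@ey)
```

```text
[492.2 148.6  43. ] [525.8 143.4  43. ] 33.973558560886296 [509. 146.  43.] from tcp local 3.22648555336692 23.261230580993445
[485.9 106.2  43. ] [519.5 101.   43. ] 33.98877915833579 [502.7 103.6  43. ] from tcp local 3.618729848457919 -19.530685120453906
```

The rib centres sit 3.4 mm towards the reader's +x from the TCP. I'll correct that and descend.

```bash
python3 -m inch '{"hand":[0,0,0,0,0,0,0],"slide":[[0.0035,-0.0005,0],[0.0035,-0.0005,-0.02],[0.0035,-0.0005,-0.04],[0.0035,-0.0005,-0.06],[0.0035,-0.0005,-0.07],[0.0035,-0.0005,-0.07],[0.0035,-0.0005,-0.07]],"delta_rot":[[0,0,0],[0,0,0],[0,0,0],[0,0,0],[0,0,0],[0,0,0],[0,0,0]]}'
python3 - <<'E'
from h import *
s=st();c=arm.get_calibration("wrist")
im=arm.capture("wrist")[:,:,::-1];cv2.imwrite('pics/w9.png',im)
E
```

```text
t: 8.9
position: [507.2, 123.5, 56.1]
eef_rot: [3.132, -0.241, -0.0]
contact_force: [0.1, 0.1, 0.6]
opening: 0.109
t 8.9 pos [507.2 123.5  56.1] tool x az -8.8 z [-0. -0. -1.] q [ 0.24  0.31 -0.48  0.78  0.    1.96] F [0.1 0.1 0.6] op 0.109
```

View pics/w9.png

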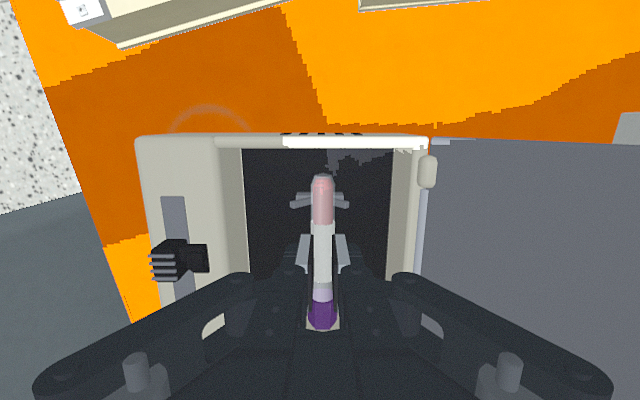

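The tube at column 322 is over the rib, whose arms span 290–349, so it is about 1 mm off in x. Going down slowly while watching the force.

```bash
python3 -m inch '{"hand":[0,0,0,0,0,0],"slide":[[-0.001,0,-0.005],[-0.001,0,-0.01],[-0.001,0,-0.013],[-0.001,0,-0.016],[-0.001,0,-0.016],[-0.001,0,-0.016]],"delta_rot":[[0,0,0],[0,0,0],[0,0,0],[0,0,0],[0,0,0],[0,0,0]]}'; python3 -m inch '{"hand":[0,0,0],"slide":[[0,0,-0.002],[0,0,-0.002],[0,0,-0.002]],"delta_rot":[[0,0,0],[0,0,0],[0,0,0]]}'
```

```text
t: 9.45
position: [505.8, 123.4, 39.3]
eef_rot: [3.132, -0.241, -0.001]
contact_force: [0.1, -0.6, -0.5]
opening: 0.107
t: 9.7
position: [506.1, 123.4, 37.5]
eef_rot: [-3.132, 0.242, 0.0]
contact_force: [0.3, -0.4, -0.3]
opening: 0.109
```

```bash
python3 -m inch '{"hand":[0,0,0],"slide":[[0,0,-0.0015],[0,0,-0.0015],[0,0,-0.0015]],"delta_rot":[[0,0,0],[0,0,0],[0,0,0]]}'; python3 -m inch '{"hand":[0,0,0],"slide":[[0,0,-0.0015],[0,0,-0.0015],[0,0,-0.0015]],"delta_rot":[[0,0,0],[0,0,0],[0,0,0]]}';python3 - <<'E'
from h import *
im=arm.capture("wrist")[:,:,::-1];cv2.imwrite('pics/w10.png',im)
E
```

```text
t: 9.95
position: [505.8, 123.6, 36.1]
eef_rot: [-3.132, 0.241, 0.001]
contact_force: [-1.3, 0.2, 1.8]
opening: 0.106
t: 10.2
position: [506.0, 123.6, 35.8]
eef_rot: [-3.132, 0.241, -0.0]
contact_force: [-4.4, -0.7, 14.8]
opening: 0.11
```

View pics/w10.png

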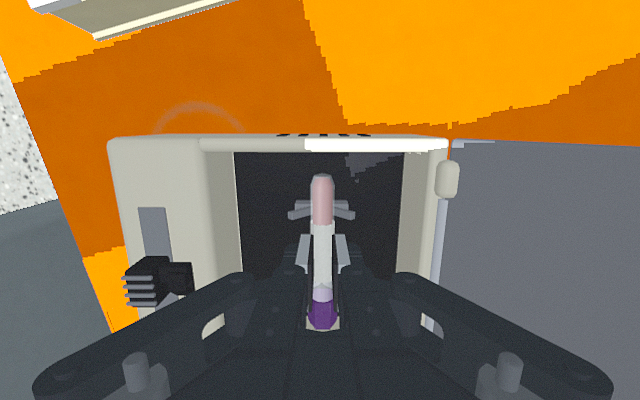

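The tube seats at TCP z = 36, with 15 N upward. I'll release it and retreat.

```bash
python3 -m inch '{"hand":[0,0.1,0.15,0.2,0.3,0.35,0.35,0.35],"slide":[[-0.0005,0,0.001],[-0.0005,0,0.001],[-0.0005,0,0.001],[-0.0005,0,0.001],[-0.0005,0,0.001],[-0.0005,0,0.001],[-0.0005,0,0.001],[-0.0005,0,0.001]],"delta_rot":[[0,0,0],[0,0,0],[0,0,0],[0,0,0],[0,0,0],[0,0,0],[0,0,0],[0,0,0]]}'; python3 -m inch '{"hand":[0.35,0.35,0.35,0.35,0.35,0.35,0.35],"slide":[[0,0,0.01],[0,0,0.025],[0,0,0.04],[0,0,0.06],[0,0,0.09],[0,0,0.12],[0,0,0.12]],"delta_rot":[[0,0,0],[0,0,0],[0,0,0],[0,0,0],[0,0,0],[0,0,0],[0,0,0]]}';python3 - <<'E'
from h import *
st();c=arm.get_calibration("wrist");np.savez("pics/w11",**c)
im=arm.capture("wrist")[:,:,::-1];cv2.imwrite('pics/w11.png',im)
E
```

```text
t: 10.92
position: [505.6, 123.4, 35.4]
eef_rot: [3.132, -0.242, -0.0]
contact_force: [0.4, 0.4, 0.0]
opening: 0.35
t: 11.5
position: [509.2, 124.3, 162.1]
eef_rot: [-3.129, 0.241, -0.014]
contact_force: [0.5, 0.5, 0.4]
opening: 0.353
t 11.5 pos [509.2 124.3 162.1] tool x az -8.8 z [ 0.009  0.002 -1.   ] q [ 0.24  0.2  -0.35  1.01 -0.    1.96] F [0.5 0.5 0.4] op 0.353
```

View pics/w11.png

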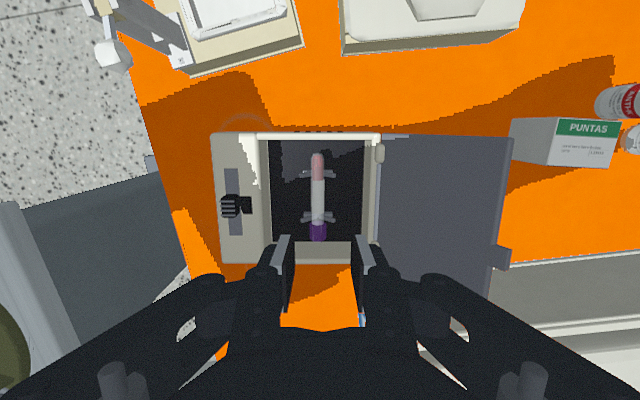

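The tube lies across both ribs: ends at (317,153) and (318,240), ribs at rows 175 and 216. Measuring it before closing the cover.

Run:
```python
from h import *
im=cv2.imread('pics/w11.png');cv2.imwrite('pics/w11t.png',cv2.resize(im[140:260,260:380],None,fx=5,fy=5,interpolation=cv2.INTER_CUBIC))
```

```text
(no output)
```

View pics/w11t.png

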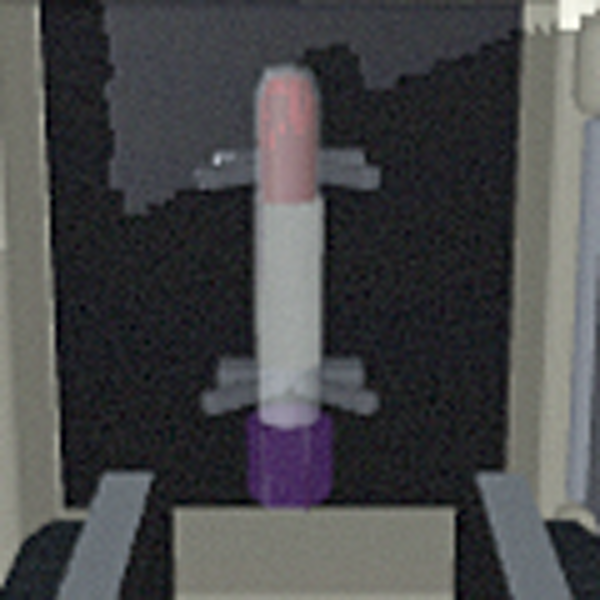

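The tube is centred on both ribs and the cap sits just outside the right rib. Next I close the fingers, rise over the cover and come down behind it.

```bash
python3 -m inch '{"hand":[0,0,0,0,0,0,0,0,0],"slide":[[0,0,0.03],[0,0,0.06],[0.01,-0.002,0.065],[0.04,-0.01,0.065],[0.07,-0.015,0.065],[0.1,-0.02,0.065],[0.125,-0.027,0.065],[0.139,-0.03,0.065],[0.139,-0.03,0.065]],"delta_rot":[[0,0,0],[0,0,0],[0,0,0],[0,0,0],[0,0,0],[0,0,0],[0,0,0],[0,0,0],[0,0,0]]}'
python3 - <<'E'
from h import *
st()
im=arm.capture("wrist")[:,:,::-1];cv2.imwrite('pics/w12.png',im)
im=arm.capture("scene")[:,:,::-1];cv2.imwrite("pics/s12.png",cv2.resize(im[40:240,200:450],None,fx=3,fy=3))
E
```

```text
t: 12.3
position: [646.5, 92.5, 218.8]
eef_rot: [3.132, -0.244, -0.001]
contact_force: [-0.8, 0.4, -0.4]
opening: -0.0
t 12.3 pos [646.5  92.5 218.8] tool x az -8.9 z [-0.001 -0.001 -1.   ] q [ 0.14  0.42  0.08  1.23 -0.    1.87] F [-0.8  0.4 -0.4] op -0.0
```

View pics/w12.png

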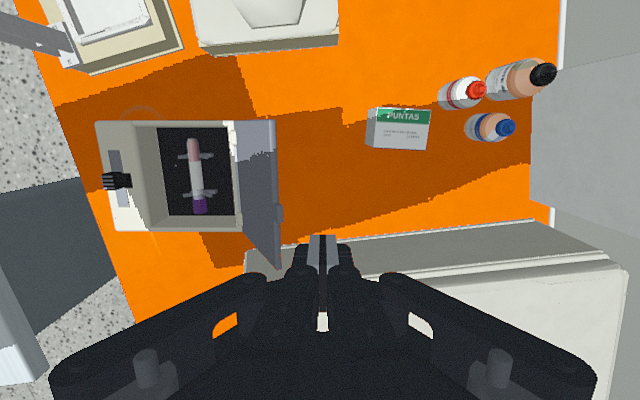

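View pics/s12.png

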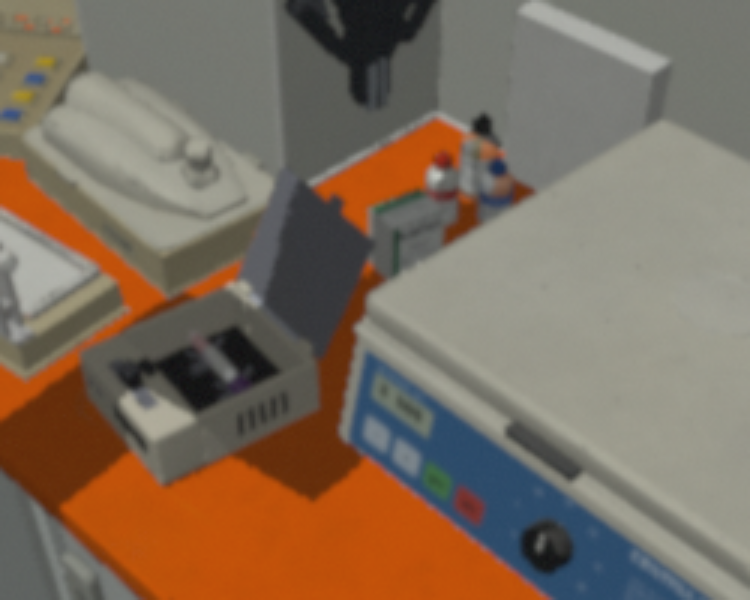

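Run:
```python
from h import *
c=arm.get_calibration("top");s=arm.get_calibration("scene");w=arm.get_calibration("wrist")
for a in[(260,155),(260,160)]:
  for b in[(321.5,140),(319,148)]:
    p,r=tri(c,a,s,b);print(a,b,p.round(1),r.round(1))
for z in(100,150,200):
    print(z,"left edge from wrist rows",onplane(w,(247,252),z).round(0),onplane(w,(430,233),z).round(0))
th=np.radians(-9);ex=np.array([np.cos(th),np.sin(th)]);ey=np.array([-np.sin(th),np.cos(th)]);O=np.array([486.5,124.7])
for z in(140,150,160):
  p=onplane(w,(282,212),z);print("lip",z,(p[:2]-O)@ex,(p[:2]-O)@ey)
```

```text
(260, 155) (321.5, 140) [565.8  12.5 131.8] 11.9
(260, 155) (319, 148) [567.6  17.  106.1] 19.5
(260, 160) (321.5, 140) [558.    9.7 137.3] 4.4
(260, 160) (319, 148) [559.6  14.2 111.9] 11.7
100 left edge from wrist rows [562.  49. 100.] [742.  42. 100.]
150 left edge from wrist rows [580.  70. 150.] [725.  64. 150.]
200 left edge from wrist rows [597.  91. 200.] [709.  86. 200.]
lip 140 128.25696570268036 -8.85305482214596
lip 150 129.73223712253343 -5.732586406252953
lip 160 131.20750854238648 -2.6121179903599376
```

The lip measures at local x ≈ 130, y ≈ −9, as expected for 2.1 rad, and the fingers stand 33 mm behind it. I'll descend there.

```bash
python3 -m inch '{"hand":[0,0,0,0,0],"slide":[[0,0,-0.03],[0,0,-0.06],[0,0,-0.083],[0,0,-0.083],[0,0,-0.083]],"delta_rot":[[0,0,0],[0,0,0],[0,0,0],[0,0,0],[0,0,0]]}'; python3 -m inch '{"hand":[0,0,0,0,0,0,0,0,0,0],"slide":[[-0.01,0.0015,0],[-0.02,0.003,0],[-0.03,0.0045,0],[-0.04,0.006,0],[-0.05,0.0075,0],[-0.06,0.009,0],[-0.068,0.0105,0],[-0.076,0.012,0],[-0.084,0.013,0],[-0.092,0.0145,0]],"delta_rot":[[0,0,0],[0,0,0],[0,0,0],[0,0,0],[0,0,0],[0,0,0],[0,0,0],[0,0,0],[0,0,0],[0,0,0]]}'
python3 - <<'E'
from h import *
st()
im=arm.capture("wrist")[:,:,::-1];cv2.imwrite('pics/w13.png',im)
E
```

```text
t: 12.82
position: [642.3, 93.6, 136.7]
eef_rot: [3.132, -0.241, -0.006]
contact_force: [0.3, -0.3, 0.5]
opening: 0.0
t: 13.65
position: [552.1, 108.2, 137.9]
eef_rot: [-3.132, 0.241, -0.001]
contact_force: [2.1, 0.3, -0.9]
opening: 0.002
t 13.65 pos [552.1 108.2 137.9] tool x az -8.8 z [ 0.001  0.    -1.   ] q [ 0.19  0.3  -0.29  0.98  0.    1.92] F [ 2.1  0.3 -0.9] op 0.002
```

View pics/w13.png

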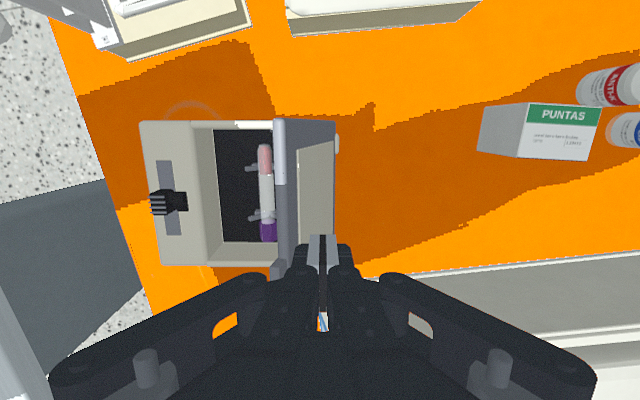

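The cover is now just past upright, with the fingers behind it at (322,240) and about 2 N of reaction. I'll follow the arc forward and down.

```bash
python3 -m inch '{"hand":[0,0,0,0,0,0,0,0,0,0],"slide":[[-0.010,0.0015,-0.001],[-0.020,0.003,-0.004],[-0.0287,0.0045,-0.007],[-0.037,0.006,-0.010],[-0.045,0.007,-0.0145],[-0.052,0.008,-0.019],[-0.058,0.009,-0.026],[-0.064,0.010,-0.033],[-0.07,0.011,-0.041],[-0.07,0.011,-0.041]],"delta_rot":[[0,0,0],[0,0,0],[0,0,0],[0,0,0],[0,0,0],[0,0,0],[0,0,0],[0,0,0],[0,0,0],[0,0,0]]}'
python3 - <<'E'
from h import *
st()
im=arm.capture("wrist")[:,:,::-1];cv2.imwrite('pics/w14.png',im)
E
```

```text
t: 14.53
position: [479.9, 118.9, 94.5]
eef_rot: [3.132, -0.241, -0.006]
contact_force: [0.4, 0.7, 0.5]
opening: -0.002
t 14.53 pos [479.9 118.9  94.5] tool x az -8.8 z [-0.004 -0.    -1.   ] q [ 0.24  0.22 -0.5   0.85  0.    1.97] F [0.4 0.7 0.5] op -0.002
```

View pics/w14.png

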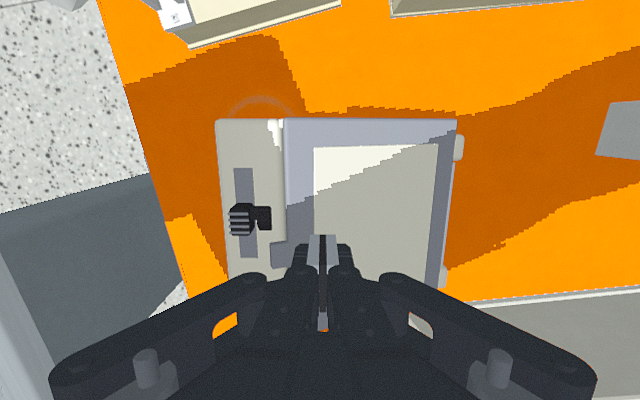

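The cover is about 0.4 rad from shut. The lip at (275,255) lines up beside the latch nose. Continuing down.

```bash
python3 -m inch '{"hand":[0,0,0,0,0,0],"slide":[[-0.003,0,-0.007],[-0.006,0.001,-0.014],[-0.009,0.001,-0.02],[-0.011,0.0015,-0.025],[-0.011,0.0015,-0.027],[-0.011,0.0015,-0.027]],"delta_rot":[[0,0,0],[0,0,0],[0,0,0],[0,0,0],[0,0,0],[0,0,0]]}'; python3 -m inch '{"hand":[0,0,0,0],"slide":[[0,0,-0.0015],[0,0,-0.003],[0,0,-0.003],[0,0,-0.003]],"delta_rot":[[0,0,0],[0,0,0],[0,0,0],[0,0,0]]}'
python3 - <<'E'
from h import *
st()
im=arm.capture("wrist")[:,:,::-1];cv2.imwrite('pics/w15.png',im)
E
```

```text
t: 15.08
position: [471.6, 120.3, 69.2]
eef_rot: [3.132, -0.241, 0.001]
contact_force: [1.7, -1.5, 3.1]
opening: -0.001
t: 15.42
position: [470.8, 120.4, 66.0]
eef_rot: [3.132, -0.242, -0.002]
contact_force: [-0.5, -0.1, 0.6]
opening: -0.003
t 15.42 pos [470.8 120.4  66. ] tool x az -8.8 z [-0.002  0.    -1.   ] q [ 0.25  0.24 -0.55  0.78  0.    1.97] F [-0.5 -0.1  0.6] op -0.003
```

View pics/w15.png

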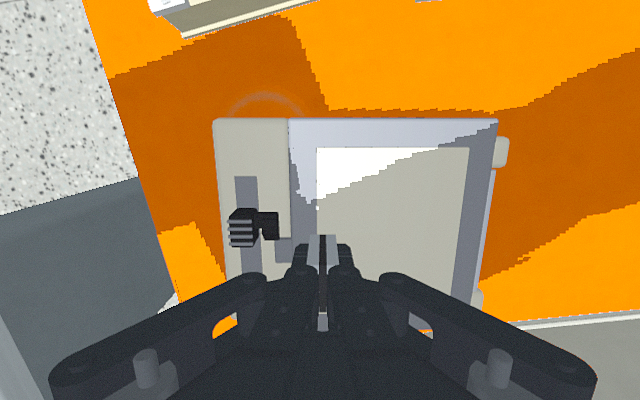

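```bash
python3 -m inch '{"hand":[0,0,0,0],"slide":[[0,0,-0.001],[0,0,-0.002],[0,0,-0.002],[0,0,-0.002]],"delta_rot":[[0,0,0],[0,0,0],[0,0,0],[0,0,0]]}'; python3 -m inch '{"hand":[0,0,0,0],"slide":[[0,0,-0.001],[0,0,-0.002],[0,0,-0.002],[0,0,-0.002]],"delta_rot":[[0,0,0],[0,0,0],[0,0,0],[0,0,0]]}'
```

```text
t: 15.8
position: [471.4, 120.4, 64.4]
eef_rot: [3.132, -0.241, -0.0]
contact_force: [-0.2, -0.3, 0.4]
opening: -0.001
t: 16.13
position: [471.6, 120.5, 62.6]
eef_rot: [-3.132, 0.241, -0.0]
contact_force: [-0.4, -0.3, 1.9]
opening: -0.0
```

```bash
python3 -m inch '{"hand":[0,0,0],"slide":[[0,0,-0.001],[0,0,-0.001],[0,0,-0.001]],"delta_rot":[[0,0,0],[0,0,0],[0,0,0]]}'; python3 -m inch '{"hand":[0,0,0],"slide":[[0,0,-0.001],[0,0,-0.001],[0,0,-0.001]],"delta_rot":[[0,0,0],[0,0,0],[0,0,0]]}';  python3 - <<'E'
from h import *
st()
im=arm.capture("wrist")[:,:,::-1];cv2.imwrite('pics/w16.png',im)
cv2.imwrite('pics/w16z.png',cv2.resize(im[170:280,200:330],None,fx=5,fy=5,interpolation=cv2.INTER_CUBIC))
E
```

```text
t: 16.38
position: [471.6, 120.5, 62.0]
eef_rot: [-3.132, 0.241, -0.0]
contact_force: [-1.0, -1.1, 7.4]
opening: -0.0
t: 16.63
position: [471.7, 120.5, 61.5]
eef_rot: [-3.132, 0.241, -0.001]
contact_force: [-4.5, -0.7, 12.3]
opening: -0.005
t 16.63 pos [471.7 120.5  61.5] tool x az -8.8 z [ 0.  0. -1.] q [ 0.25  0.24 -0.56  0.77  0.    1.97] F [-4.5 -0.7 12.3] op -0.005
```

View pics/w16z.png

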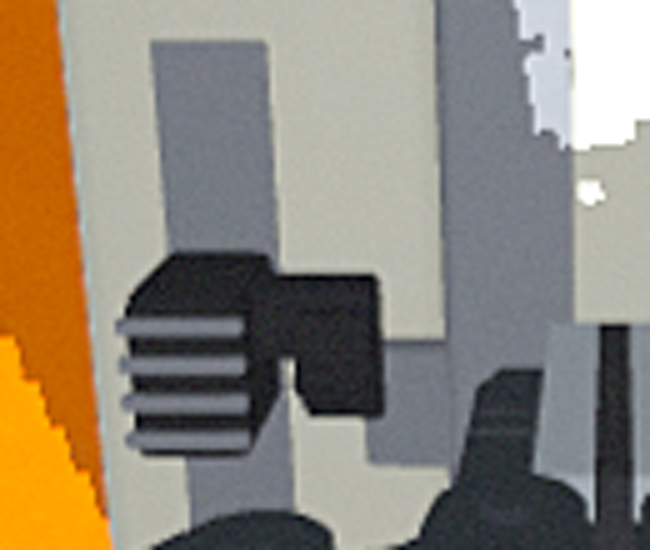

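The cover is down hard on the rim (12 N at z 61.5) and the nose seems to overlap the lip. I'll lift a few mm and see whether it stays.

```bash
python3 -m inch '{"hand":[0,0,0,0,0,0],"slide":[[0,0,0.003],[0,0,0.006],[0,0,0.01],[0,0,0.015],[0,0,0.015],[0,0,0.015]],"delta_rot":[[0,0,0],[0,0,0],[0,0,0],[0,0,0],[0,0,0],[0,0,0]]}'
python3 - <<'E'
from h import *
st()
im=arm.capture("wrist")[:,:,::-1];cv2.imwrite('pics/w17.png',im)
cv2.imwrite('pics/w17z.png',cv2.resize(im[100:300,200:520],None,fx=2.5,fy=2.5,interpolation=cv2.INTER_CUBIC))
E
```

```text
t: 17.18
position: [471.9, 120.5, 75.8]
eef_rot: [-3.132, 0.242, -0.001]
contact_force: [0.4, 0.4, 0.8]
opening: 0.004
t 17.18 pos [471.9 120.5  75.8] tool x az -8.8 z [ 0.001  0.    -1.   ] q [ 0.25  0.23 -0.54  0.8  -0.    1.97] F [0.4 0.4 0.8] op 0.004
```

View pics/w17z.png

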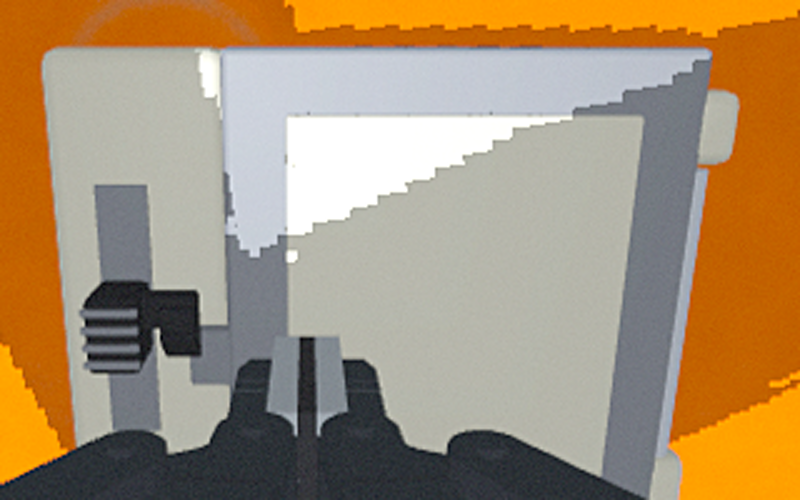

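```bash
python3 -m inch '{"hand":[0,0,0,0,0,0,0,0],"slide":[[0,0,0.01],[0,0,0.02],[0,0,0.04],[0,0,0.06],[0,0,0.09],[0,0,0.1],[0,0,0.1],[0,0,0.1]],"delta_rot":[[0,0,0],[0,0,0],[0,0,0],[0,0,0],[0,0,0],[0,0,0],[0,0,0],[0,0,0]]}'
python3 - <<'E'
from h import *
st()
im=arm.capture("wrist")[:,:,::-1];cv2.imwrite('pics/w18.png',im);np.savez("pics/w18",**arm.get_calibration("wrist"))
E
```

```text
t: 17.9
position: [472.1, 120.6, 176.1]
eef_rot: [-3.132, 0.241, -0.003]
contact_force: [-0.7, 0.2, -0.8]
opening: -0.0
t 17.9 pos [472.1 120.6 176.1] tool x az -8.8 z [ 0.002  0.    -1.   ] q [ 0.25  0.13 -0.4   1.03  0.    1.97] F [-0.7  0.2 -0.8] op -0.0
```

View pics/w18.png

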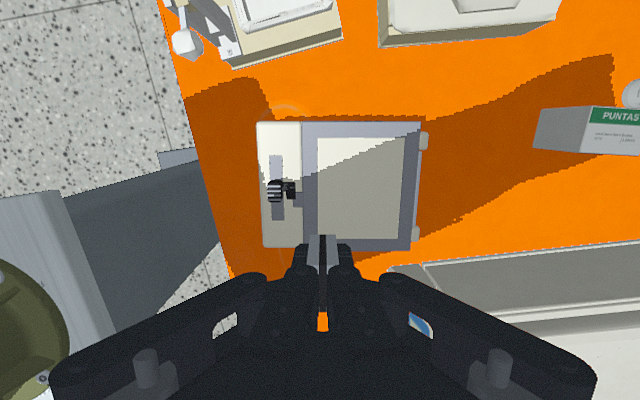

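The cover stays down with the fingers 100 mm clear. I'll move the arm aside and compare with the first pictures.

```bash
python3 -m inch '{"hand":[0,0,0,0,0,0,0,0,0,0],"slide":[[0,-0.03,0.04],[-0.01,-0.06,0.05],[-0.02,-0.09,0.05],[-0.03,-0.13,0.05],[-0.03,-0.17,0.05],[-0.03,-0.21,0.05],[-0.03,-0.25,0.05],[-0.03,-0.28,0.05],[-0.03,-0.28,0.05],[-0.03,-0.28,0.05]],"delta_rot":[[0,0,0],[0,0,0],[0,0,0],[0,0,0],[0,0,0],[0,0,0],[0,0,0],[0,0,0],[0,0,0],[0,0,0]]}'
python3 - <<'E'
from h import *
st()
for n in("top","scene"):
    im=arm.capture(n)[:,:,::-1];cv2.imwrite(f'pics/{n}9.png',im)
a=cv2.imread('pics/top9.png');b=cv2.imread('pics/top0.png')
z=lambda i:cv2.resize(i[150:260,165:265],None,fx=4,fy=4,interpolation=cv2.INTER_CUBIC)
cv2.imwrite('pics/cmp_top.png',np.hstack([z(b),z(a)]))
a=cv2.imread('pics/scene9.png');b=cv2.imread('pics/scene0.png')
z=lambda i:cv2.resize(i[120:220,215:315],None,fx=4,fy=4,interpolation=cv2.INTER_CUBIC)
cv2.imwrite('pics/cmp_scene.png',np.hstack([z(b),z(a)]))
E
```

```text
t: 18.78
position: [440.4, -160.6, 223.8]
eef_rot: [-3.131, 0.247, 0.005]
contact_force: [0.4, 1.2, -0.0]
opening: -0.0
t 18.78 pos [ 440.4 -160.6  223.8] tool x az -9.0 z [-0.003  0.001 -1.   ] q [-0.35  0.07 -0.36  1.14  0.    1.38] F [ 0.4  1.2 -0. ] op -0.0
```

View pics/cmp_top.png

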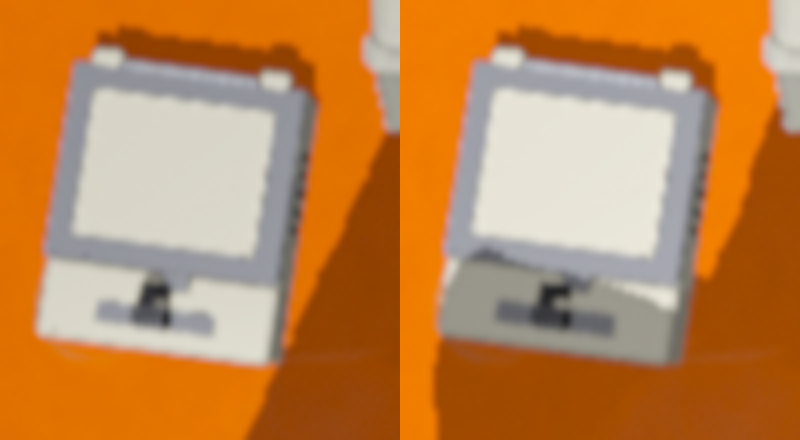

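View pics/cmp_scene.png

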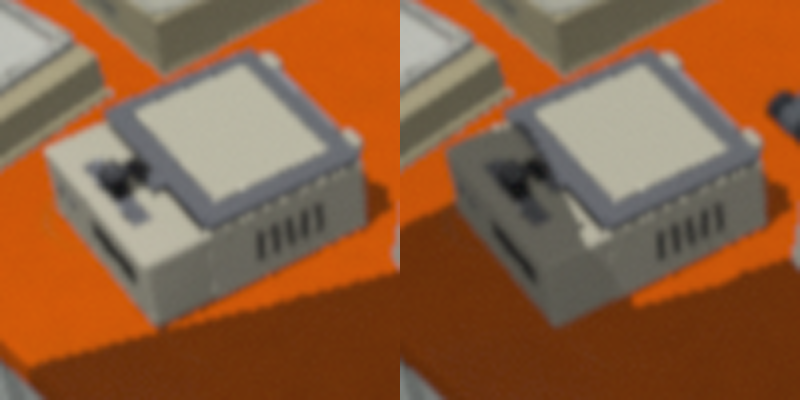

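View pics/top9.png

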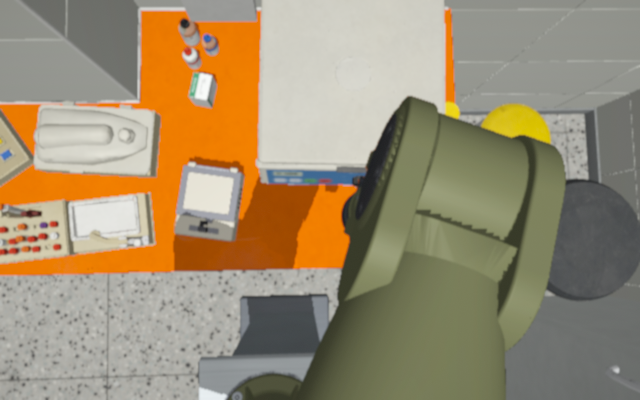

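Top and scene comparisons show the cover and latch back where they began, within a pixel. To check the latch's 3 mm limit, I'll measure the tab and cover edge in the closer wrist picture.

Run:
```python
from h import *
im=cv2.imread('pics/w18.png');cv2.imwrite('pics/w18z.png',cv2.resize(im[115:255,250:350],None,fx=6,fy=4,interpolation=cv2.INTER_CUBIC))
```

```text
(no output)
```

View pics/w18z.png

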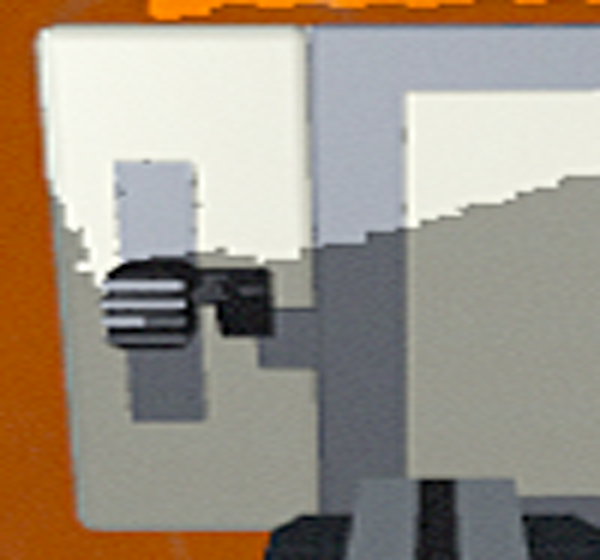

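Run:
```python
from h import *
c=dict(np.load('pics/w18.npz'))
f=lambda x,y:((x+.5)/6-.5+250,(y+.5)/4-.5+115)
th=np.radians(-9);ex=np.array([np.cos(th),np.sin(th)]);ey=np.array([-np.sin(th),np.cos(th)]);O=np.array([486.5,124.7])
for n,xy,z in[("tabL",(150,275),73),("tabR",(150,345),73),("slotL",(152,161),56),("slotR",(168,421),56),("deckFL",(40,28),56),("deckFR",(80,528),56),("coverFL",(306,26),62),("cover front mid",(315,270),62),("lipR",(262,368),60),("lipL at nose",(272,310),60)]:
    p=onplane(c,f(*xy),z);d=p[:2]-O;print(n,p.round(1),(d@ex).round(1),(d@ey).round(1))
c=dict(np.load('pics/wrist1.npz'));f=lambda x,y,ox=300,oy=180,k=5:((x+.5)/k-.5+ox,(y+.5)/k-.5+oy)
print("initial")
for n,xy,z in[("tabL",(490,210),73),("tabR",(373,210),73),("slotR",(242,195),56),("slotL",(600,195),56)]:
    p=onplane(c,f(*xy),z);d=p[:2]-O;print(n,(d@ex).round(1),(d@ey).round(1))
```

```text
tabL [433.5 143.   73. ] -55.2 9.7
tabR [430.5 127.6  73. ] -55.8 -5.9
slotL [435.6 165.6  56. ] -56.7 32.4
slotR [426.  104.6  56. ] -56.6 -29.3
deckFL [425.1 196.4  56. ] -71.8 61.2
deckFR [406.4  79.6  56. ] -72.0 -57.1
coverFL [463.9 190.8  62. ] -32.6 61.7
cover front mid [456.1 138.3  62. ] -32.2 8.7
lipR [443.8 116.4  60. ] -40.9 -14.9
lipL at nose [447.8 129.8  60. ] -39.0 -1.1
initial
tabL -58.6 9.3
tabR -58.7 -9.6
slotR -55.7 -29.2
slotL -55.3 32.8
```

Run:
```python
from h import *
th=np.radians(-9);ex=np.array([np.cos(th),np.sin(th)]);ey=np.array([-np.sin(th),np.cos(th)]);O=np.array([486.5,124.7])
c=dict(np.load('pics/w18.npz'));f=lambda x,y:((x+.5)/6-.5+250,(y+.5)/4-.5+115)
for z in(73,74):print("after",z,[((onplane(c,f(145,y),z)[:2]-O)@ey).round(1) for y in(285,303,322,341)])
c=dict(np.load('pics/wrist1.npz'));f=lambda x,y,ox=300,oy=180,k=5:((x+.5)/k-.5+ox,(y+.5)/k-.5+oy)
for z in(73,74):print("before",z,[((onplane(c,f(x,225),z)[:2]-O)@ey).round(1) for x in(480,455,430,405)])
a=cv2.imread('pics/wrist1.png')[210:245,370:405];b=cv2.imread('pics/w18.png')[175:210,262:300]
cv2.imwrite('pics/tabs.png',np.hstack([cv2.resize(a,(400,400),interpolation=cv2.INTER_NEAREST),cv2.resize(b,(400,400),interpolation=cv2.INTER_NEAREST)]))
```

```text
after 73 [np.float64(7.5), np.float64(3.5), np.float64(-0.7), np.float64(-5.0)]
after 74 [np.float64(7.7), np.float64(3.8), np.float64(-0.5), np.float64(-4.8)]
before 73 [np.float64(7.8), np.float64(3.8), np.float64(-0.2), np.float64(-4.3)]
before 74 [np.float64(7.6), np.float64(3.6), np.float64(-0.5), np.float64(-4.5)]
```

View pics/tabs.png

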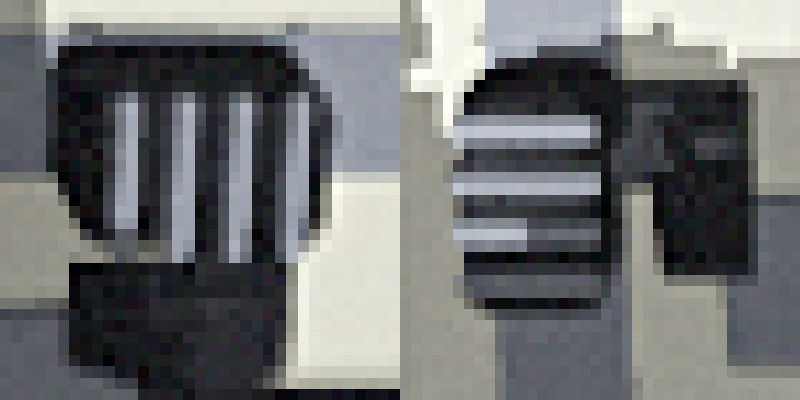

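The tab's four ridges sit within 0.7 mm of where they were before, so the latch is home. The cover edge measures x = −32 at the shut height. Handing in.

```bash
python3 -c "
from h import *
st();print(arm.hand_in())"
```

```text
t 18.88 pos [ 440.7 -158.9  224.3] tool x az -8.8 z [-0.002  0.001 -1.   ] q [-0.35  0.07 -0.36  1.14  0.    1.38] F [ 0.6  0.3 -0.3] op -0.002
the job is handed in; nothing more can be done
None
```

The job is done and handed in at about 19 s of the 72 s allowed; `hand_in` gives no verdict. I slid the latch aside and the cover swung open. I then laid the tube across both cradle ribs with its cap to the right, swung the cover down from behind and pressed it (12 N reading) until it was shut.

**Last checks**
- **Cover:** it stayed down after the fingers lifted. Its front edge measured x ≈ −32 mm at the shut height, as it should.
- **Latch:** the ridges on its tab are within 0.7 mm of where they started, so it is home. A first measurement from the tab's outline suggested up to about 3 mm. I put that down to its side face showing in the view, and the ridges and the slot do not support it.
- **Tube:** the last close look after release showed it centred on both ribs, and it was still in place partway through closing. I could not see it once the cover was shut.
- **Force when latching:** I saw no clear 7–8 N snap in the force readings. That the cover is latched rests on it staying shut and the tab being home.
- **Marker and tray:** I did not touch them or measure them again at the end; the arm was hiding them in the last top view.

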